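# Lock the depth-stop screw of the toy-eye press

## Task

Lock the depth-stop screw of the green eye press at its present setting. Fit the holding key fully down over the screw's brass head with its arm on the rest block, on the left of the upright steel stop pin (seen looking from the screw towards the pin), so that the pin keeps the screw from turning; then swing the jam nut's red handle clockwise (seen from above) until the nut bites and its yellow-tabbed washer has turned with it about 20 degrees (10 is too loose, 30 too much), without straining the key or the pin. Leave the key in place, let go, and do not disturb the other things on the desk.

Things in the scene. Friction and masses are not known exactly. Their poses are not given: they have to be found in the camera images.
- press: Low green bench press, fixed. Origin on the desk under the upright axis of its stop screw, z up. Bed 18 mm thick, from x = -60 to 240 mm, y +-60; its head, 115 mm high, stands at x = 130 to 233. Heights on the screw's axis (mm): green boss to 40, washer to 43, jam nut (40 wide) to 55, the screw's collar (44 across) 60 to 64, brass head bar 64 to 81.
- stop_pin: Upright steel stop pin 12 mm thick, fixed on the press at x = 14, y = 105 mm of its frame; origin at its foot, top 92 mm above the desk. Around it a green rest block, 64 mm high (level with the screw's collar; x = -36 to 28, y = 94 to 118 mm of the press), carries the key's arm. The pin is slender: no more than 15 N from the key.
- screw_seat (a point): On the screw's axis, top of its collar, 64 mm above the desk: seat of the key. Turns with the screw: x along the brass head bar, roughly towards the stop pin, z up. Bar 40 (x) x 14 (y) x 17 mm high, edges rounded 3 mm. As found, a key's arm lies 0.05 to 0.12 rad short of the pin. The screw turns at about 0.25 N m; unheld, it turns along with the nut, which then cannot bite.
- setting_mark (a point): Point on the rim of the screw's collar, 22 mm from the axis, on its x axis: shows the setting. It may shift by 5.7 mm (15 degrees) at most.
- washer_tab (a point): Yellow tab of the dark washer under the jam nut, 30 mm from the screw's axis, 43 mm above the desk. As found it points along -y of screw_seat. It stays still while the nut runs down freely and then turns clockwise with the nut once the nut bites and the screw is held.
- nut_handle (a point): Top centre of the jam nut's upright red handle: 16 mm thick, 46 to 100 mm above the desk, 75 mm from the screw's axis on a flat lever (z 46 to 52). x points away from the screw. Clockwise from above tightens: free (1.5 N at the handle) for an unknown 0.15 to 1.35 rad, then slack of screw and key (up to 0.2 rad, 4 to 6 N), then it bites (10 to 11 N, steady). Stays where left.
- key: Steel holding key with an upright blue grip. Origin at the centre of its slot, on its underside; x along the arm, z up. Box end 62 x 38 mm with a through slot 44 mm (x) by 17 mm (y); plate 14 mm thick; arm 16 mm wide, reaching to x = 125 mm. 200 g. It lies flat on the desk. Fitted, its underside rests on the screw's collar (screw_seat) and the rest block, x along the head bar.
- key_grip (a point): Point in the blue grip of the key, at x = 40 mm, 36 mm above its underside. The grip is a plate 30 mm (x) by 12 mm (y), from 14 to 54 mm above the underside; pinch it across y. The key balances there.
- flask: Bystander: amber drinking flask, 66 mm wide, 190 mm high; origin under it.
- eye_jar: Bystander: small clear jar with black lid, 56 mm wide, 70 mm high; origin under it.
- mouse: Bystander: black computer mouse 105 x 60 x 32 mm; origin under it.
- phone: Bystander: black phone 150 x 72 x 9 mm; origin under it.
- scissors: Bystander: red-handled scissors, about 210 mm long, lying flat; origin at the pivot.
- spanner: Bystander: small steel spanner 150 mm long, lying flat.
- tape_roll: Bystander: yellow roll 76 mm wide, 24 mm high; origin under it.
Mind the look-alikes: they are no part of the job. Several things have the shape of the key; the one meant has the colours described above.

How it is judged:
By the outcome, as a careful person would: the job done as asked, in the order asked, and still so for the second after the job is handed in, with the robot touching nothing.
It also fails if it takes over 66 s, if anything falls off the work surface, if the arm or the gripper's body presses on something with over 40 N, if the wrist force passes 120 N, or if a joint passes its speed limit or range.

## Robot

A 6-joint arm with a two-finger parallel gripper is mounted at the origin on the work surface. World frame = base frame: x ahead of the robot, y to its left, z up, the work surface at z = 0. Lengths are in m, angles in rad, forces in N, time in s.
With the tool pointing down it reaches from about 0.3 to 0.775 m from the base axis. Payload 14.6 kg.
Tool frame: the origin (TCP) lies midway between the tips of the shut fingers; the grasp point (between the pads) lies 19 mm behind it (ctrl.pinch_z is the distance from the TCP to the grasp point, in m); z points along the fingers, y is the line along which they close (so a half turn about z gives the same grasp; the last joint's range is limited). The gripper opens to 94 mm and grips with 3 to 60 N. Pads are 16 mm wide; open, the fingers measure 119 mm over their backs; the gripper's body (75 mm by 177 mm) begins 78 mm behind the grasp point.
Start: joints at [1.272, 0.3, 1.521, -0, 1.321, -0.067], TCP at [0.126, 0.535, 0.205] pointing down, gripper open.
Joint ranges: [-3.03, 3.03], [-0.79, 2.21], [0.23, 2.52], [-1.04, 4.18], [0, 3.07], [-2.55, 2.55]. Speed limits (rad/s): [2.22, 2.22, 2.57, 3.14, 3.14, 3.14].

## Interface

Orientations are given as [roll, pitch, yaw] about the fixed x, y, z axes, in that order (R = Rz(yaw) Ry(pitch) Rx(roll)).
In Python, from station import ctrl gives the robot as it stands.
- The arm moves only by the tool jog_arm, never from a script. Its argument "motion" is a list of rows, each a list of 7 numbers: the shift along the tool's x, y, z in m, then the turn, a rotation vector about the tool's x, y, z in rad, then the opening, from -1 (shut) to 1 (fully open). In form: [[tx, ty, tz, rx, ry, rz, gripper], ...]. A call has 1 to 5 rows; each row shifts and turns the commanded pose from where the row before left it, along the tool's axes as they then stand; what a row does not reach is not made up. A row lasts 1/10 s, in which the tool goes at most 50 mm and 8.59 degrees, less where a joint would pass 70% of its speed; a pose out of reach is approached as far as the arm can. A call is refused whole if a number of a shift passes 0.05 or a number of a turn 0.15, either way. A call with a gripper value outside its range is refused whole. The fingers move at their own pace and stop on an object; "squeeze" is the grip in N (left out, the last holds). Time passes only in rows, so rows that do not move let the fingers close. It gives the time, the measured TCP pose, the force, the opening and the grip force at its end, in the units of the state.
- ctrl.get_obs(): the state, without advancing time (a new reading comes with each control period).
- ctrl.camera(name): name is "scene" or "top" or "wrist"; returns the picture (480x640x3 uint8, red, green, blue); there is no depth.
- ctrl.camera_model(name): a dict with "intrinsics" (3x3 intrinsics, pixels), "rvec" (rotation vector, rad) and "tvec" (3), from world to camera coordinates, as OpenCV has them. Camera axes: x right, y down, z forward; pixel columns grow to the right and rows downward; lengths in m; the calibration is good to about 2 mm. A picture is of the moment at which its call begins: read the wrist's pose just before it. camera_model takes no time and is no camera call; for the wrist camera it gives the pose at the moment of the call.
- ctrl.hand_in(): hands the job in; it is judged then, once.
The state is a dict: "time_s": time; "qpos": joint angles; "joint_vel": joint speeds; "tau": joint torques, N m; "ee_pos": TCP position; "eef_rot": TCP orientation; "force": force on the tool from outside, world axes, zero at the start; "moment": the same for the moment, N m; "grip_width": finger opening in m; "grip_force": force on a finger pad.
Only numpy, scipy, OpenCV 4.12 (cv2) and the standard library are available. Lean on these libraries where they do the work, as an engineer would, in place of code of your own. Each camera call takes 0.05 s, during which the arm holds its last target. There are 200 camera calls.

## Working session

There is one attempt and no reset: what is moved stays moved. The work goes in short steps, Python scripts to look and compute and a tool call to move; the robot and the scene stay as the last step left them, time stands still between calls to the robot, and variables do not carry over. Pictures are saved under pics/ and viewed, at most 10 in all, crops included, and the job is handed in when it is done.

Besides the shell and the picture viewer there is one more tool, called after "Request:" as name(argument=value, ...), one argument or row to a line, values as JSON. jog_arm: Moves the arm, as the interface text tells. Its arguments: {"type":"object","properties":{"motion":{"type":"array"},"squeeze":{"type":"number"}},"required":["motion"]}

```bash
mkdir -p pics; ls; cat > h.py <<'E'
import numpy as np, cv2
from station import ctrl
def cam(n):
    m=ctrl.camera_model(n); return np.array(m["intrinsics"],float),cv2.Rodrigues(np.array(m["rvec"],float))[0],np.array(m["tvec"],float).ravel()
def ray(c,uv,z):
    K,R,t=c; d=R.T@np.linalg.solve(K,[uv[0],uv[1],1.]); o=-R.T@t
    return o+d*(z-o[2])/d[2]
def proj(c,P):
    K,R,t=c; p=(K@(R@np.atleast_2d(P).T+t[:,None])).T; return p[:,:2]/p[:,2:]
def save(n,f,crop=None,s=1):
    im=ctrl.camera(n)[:,:,::-1]
    cv2.imwrite("pics/raw_"+f,im)
    if crop: x0,y0,x1,y1=crop; im=im[y0:y1,x0:x1]
    cv2.imwrite("pics/"+f,cv2.resize(im,None,fx=s,fy=s,interpolation=cv2.INTER_CUBIC)); return im
E
python3 - <<'E'
from h import *
save("top","top0.png",None,1.25); save("scene","scene0.png",None,1.25)
for n in("top","scene"): 
    K,R,t=cam(n); print(n,K[0,0],-R.T@t,R[2])
E
```

```text
pics
top 476.98464546329865 [ 0.32782925 -0.02570569  1.29729035] [ 0.17617111  0.01147801 -0.98429264]
scene 567.0263722396695 [ 1.38853898 -0.01019654  1.21065783] [-0.59773679 -0.0064718  -0.80166629]
```

View pics/top0.png

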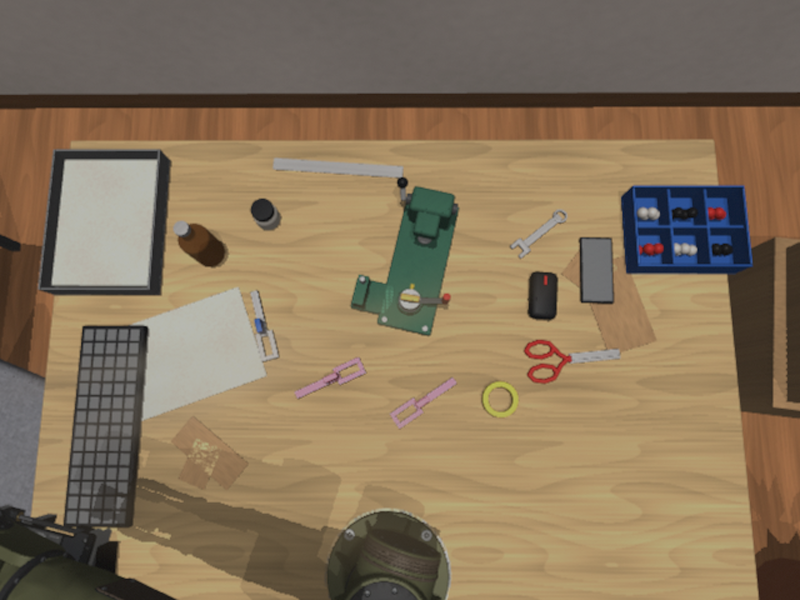

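View pics/scene0.png

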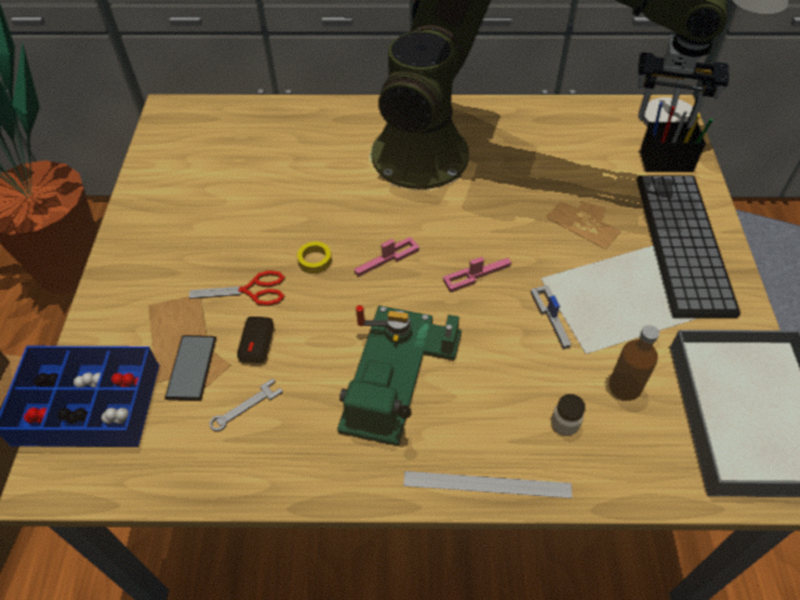

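The top view shows three key shapes. The steel one with a blue grip is at (262,325) and two pink ones are at (330,378) and (423,402). The steel and blue one fits the description. The screw is at about (410,299), the handle at (446,298) and the pin at (362,280). I'll check these in an enlarged crop.

```bash
python3 - <<'E'
from h import *
im=cv2.imread("pics/raw_top0.png")
a=cv2.resize(im[225:295,190:230],None,fx=8,fy=8,interpolation=cv2.INTER_CUBIC)
b=cv2.resize(im[215:275,275:370],None,fx=5,fy=5,interpolation=cv2.INTER_CUBIC)
o=np.zeros((560,800,3),np.uint8); o[:560,:320]=a; o[:300,325:800]=b
cv2.imwrite("pics/crop1.png",o)
E
```

```text
(no output)
```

View pics/crop1.png

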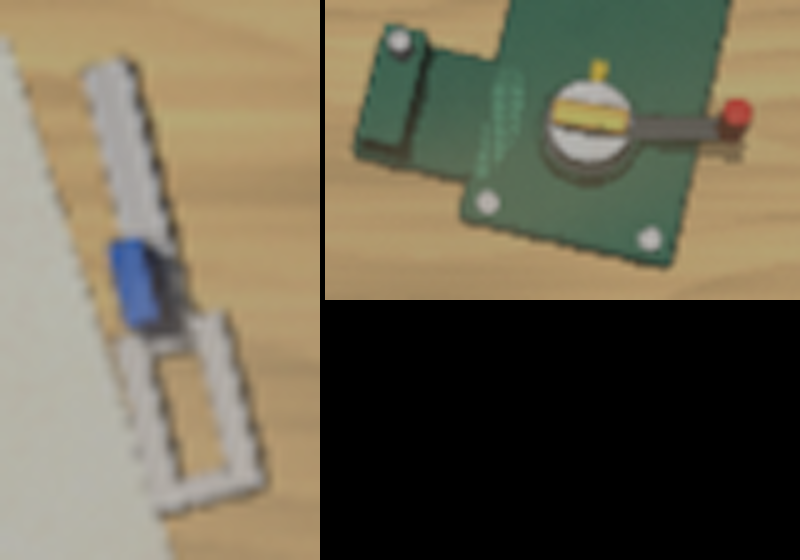

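The crop confirms the steel key with the blue grip: arm end at (107,68), box end at (215,496). On the press, the pin top is at (400,41), the bar at (591,116), the handle top at (738,112) and the tab at (600,70).

```bash
python3 - <<'E'
from h import *
c=cam("top")
k=lambda x,y:(190+x/8-.5,225+y/8-.5); p=lambda x,y:(275+(x-325)/5-.4,215+y/5-.4)
a=ray(c,k(107,68),.014);b=ray(c,k(215,496),.014);L=np.linalg.norm(a-b)
d=(a-b)/L; print("key",a,b,L,"expect .156",np.degrees(np.arctan2(d[1],d[0])),"origin",a-.125*d,b+.031*d,"grip",a-.085*d)
print("grip top", ray(c,k(124,281),.054))
s=ray(c,p(591,116),.081); print("screw",s,"collar",ray(c,p(590,121),.064))
pin=ray(c,p(400,41),.092); print("pin",pin,np.linalg.norm((pin-s)[:2]),"exp .1059")
v=pin-s; yaw=np.arctan2(v[1],v[0])-np.arctan2(105,14); print("press yaw",np.degrees(yaw),"dir screw-pin",np.degrees(np.arctan2(v[1],v[0])))
e0,e1=ray(c,p(553,113),.081),ray(c,p(629,119),.081);w=e0-e1;print("bar",np.linalg.norm(w),np.degrees(np.arctan2(w[1],w[0])))
h=ray(c,p(738,112),.1);q=h-s;print("handle",h,np.linalg.norm(q[:2]),np.degrees(np.arctan2(q[1],q[0])))
t=ray(c,p(600,70),.043)-s;print("tab",np.linalg.norm(t[:2]),np.degrees(np.arctan2(t[1],t[0])))
o=ctrl.get_obs();print(o["time_s"],o["ee_pos"],o["eef_rot"],o["grip_width"])
E
```

```text
key [0.58524038 0.29540995 0.014     ] [0.43823258 0.25233751 0.014     ] 0.1531878941681573 expect .156 16.33028067444949 origin [0.46528328 0.26026321 0.014     ] [0.46798194 0.2610539  0.014     ] grip [0.50366955 0.27151017 0.014     ]
grip top [0.50558939 0.27657183 0.054     ]
screw [ 0.55953639 -0.04697326  0.081     ] collar [ 0.56009678 -0.0467406   0.064     ]
pin [0.59681884 0.05201214 0.092     ] 0.10577376999368375 exp .1059
press yaw -13.044039543840087 dir screw-pin 69.36131708756847
bar 0.03955123128102874 85.48675203378144
handle [ 0.55810562 -0.12169569  0.1       ] 0.07473612494214707 -91.09695554097269
tab 0.03286220815611777 -9.69510978778161
0.1 [0.12626315 0.53507117 0.20494479] [-3.14056020e+00 -7.94757822e-05  2.90984111e+00] 0.09424963289962889
```

```bash
cat >> h.py <<'E'
from scipy.spatial.transform import Rotation as Ro
def pose():
    o=ctrl.get_obs(); return np.array(o["ee_pos"]),Ro.from_euler("xyz",o["eef_rot"])
def plan(xyz,yaw,n,g):
    "rows (tool axes) from the pose now to xyz, tool down at yaw, the yaw turned monotonically"
    p,R=pose(); y0=R.as_euler("xyz")[2]; out=[]
    D=Ro.from_euler("xyz",[np.pi,0,y0])
    tilt=(R.inv()*D).as_rotvec()
    step=(np.array(xyz)-p)/n; dy=(yaw-y0)/n
    for i in range(n):
        C=Ro.from_euler("xyz",[np.pi,0,y0+dy*i]); s=C.inv().apply(step)
        out.append([round(float(v),4) for v in s]+[0,0,round(-dy,4),g])
    print("tilt",tilt.round(4)); [print(out[i:i+5]) for i in range(0,n,5)]
E
python3 - <<'E'
from h import *
plan([.504,.273,.13],.285,20,0)
E
```

```text
tilt [-0.001  -0.0001  0.    ]
[[-0.0214, -0.0084, 0.0037, 0, 0, np.float64(0.1312), 0], [-0.0223, -0.0055, 0.0037, 0, 0, np.float64(0.1312), 0], [-0.0228, -0.0026, 0.0037, 0, 0, np.float64(0.1312), 0], [-0.023, 0.0004, 0.0037, 0, 0, np.float64(0.1312), 0], [-0.0227, 0.0034, 0.0037, 0, 0, np.float64(0.1312), 0]]
[[-0.0221, 0.0064, 0.0037, 0, 0, np.float64(0.1312), 0], [-0.0211, 0.0092, 0.0037, 0, 0, np.float64(0.1312), 0], [-0.0197, 0.0119, 0.0037, 0, 0, np.float64(0.1312), 0], [-0.0179, 0.0144, 0.0037, 0, 0, np.float64(0.1312), 0], [-0.0159, 0.0166, 0.0037, 0, 0, np.float64(0.1312), 0]]
[[-0.0136, 0.0185, 0.0037, 0, 0, np.float64(0.1312), 0], [-0.0111, 0.0202, 0.0037, 0, 0, np.float64(0.1312), 0], [-0.0083, 0.0214, 0.0037, 0, 0, np.float64(0.1312), 0], [-0.0055, 0.0223, 0.0037, 0, 0, np.float64(0.1312), 0], [-0.0025, 0.0229, 0.0037, 0, 0, np.float64(0.1312), 0]]
[[0.0005, 0.023, 0.0037, 0, 0, np.float64(0.1312), 0], [0.0035, 0.0227, 0.0037, 0, 0, np.float64(0.1312), 0], [0.0065, 0.0221, 0.0037, 0, 0, np.float64(0.1312), 0], [0.0093, 0.021, 0.0037, 0, 0, np.float64(0.1312), 0], [0.012, 0.0196, 0.0037, 0, 0, np.float64(0.1312), 0]]
```

Request:
jog_arm(
  motion=[
    [-0.0214,-0.0084,0.0037,0,0,0.131,0],
    [-0.0223,-0.0055,0.0037,0,0,0.131,0],
    [-0.0228,-0.0026,0.0037,0,0,0.131,0],
    [-0.023,0.0004,0.0037,0,0,0.131,0],
    [-0.0227,0.0034,0.0037,0,0,0.131,0],
  ],
)

```text
time_s: 0.6
ee_pos: [0.2213, 0.4691, 0.1865]
eef_rot: [-3.141, 0.0, 2.249]
force: [0.3, 0.2, -0.0]
grip_width: 0.0573
grip_force: 0.0
```

Request:
jog_arm(
  motion=[
    [-0.0221,0.0064,0.0037,0,0,0.131,0],
    [-0.0211,0.0092,0.0037,0,0,0.131,0],
    [-0.0197,0.0119,0.0037,0,0,0.131,0],
    [-0.0179,0.0144,0.0037,0,0,0.131,0],
    [-0.0159,0.0166,0.0037,0,0,0.131,0],
  ],
)

```text
time_s: 1.1
ee_pos: [0.3159, 0.4037, 0.168]
eef_rot: [-3.141, 0.0, 1.594]
force: [0.4, 0.4, -1.5]
grip_width: 0.0472
grip_force: 0.0
```

Request:
jog_arm(
  motion=[
    [-0.0136,0.0185,0.0037,0,0,0.131,0],
    [-0.0111,0.0202,0.0037,0,0,0.131,0],
    [-0.0083,0.0214,0.0037,0,0,0.131,0],
    [-0.0055,0.0223,0.0037,0,0,0.131,0],
    [-0.0025,0.0229,0.0037,0,0,0.131,0],
  ],
)

```text
time_s: 1.6
ee_pos: [0.4105, 0.3384, 0.1495]
eef_rot: [-3.141, 0.001, 0.939]
force: [-0.3, 0.6, 0.8]
grip_width: 0.047
grip_force: 0.0
```

Request:
jog_arm(
  motion=[
    [0.0005,0.023,0.0037,0,0,0.131,0],
    [0.0035,0.0227,0.0037,0,0,0.131,0],
    [0.0065,0.0221,0.0037,0,0,0.131,0],
    [0.0093,0.021,0.0037,0,0,0.131,0],
    [0.012,0.0196,0.0037,0,0,0.131,0],
  ],
)

```text
time_s: 2.1
ee_pos: [0.5052, 0.2733, 0.1309]
eef_rot: [3.142, 0.001, 0.284]
force: [-0.6, 0.4, -0.3]
grip_width: 0.0469
grip_force: 0.0
```

```bash
python3 - <<'E'
from h import *
p,R=pose(); c=cam("wrist"); print(p,R.as_euler("xyz"))
print("cam",-c[1].T@c[2],c[1][2])
save("wrist","w1.png",None,1.25)
# expected pixels
K=[.4665,.2607];y=.285;d=np.array([np.cos(y),np.sin(y)])
f=lambda x,z:np.r_[np.array(K)+x*d,z]
print(proj(c,[f(125,.014) if 0 else f(.125,.014),f(.04,.054),f(-.031,.014)])*1.25)
E
```

```text
[0.50523127 0.27325312 0.13094087] [3.14151589e+00 6.90132285e-04 2.84350163e-01]
cam [0.57905605 0.29557591 0.30972034] [-0.25487446 -0.07390527 -0.96414575]
[[398.69389318 156.41386388]
 [399.12130746 314.5932162 ]
 [398.66767063 398.14141366]]
```

View pics/w1.png

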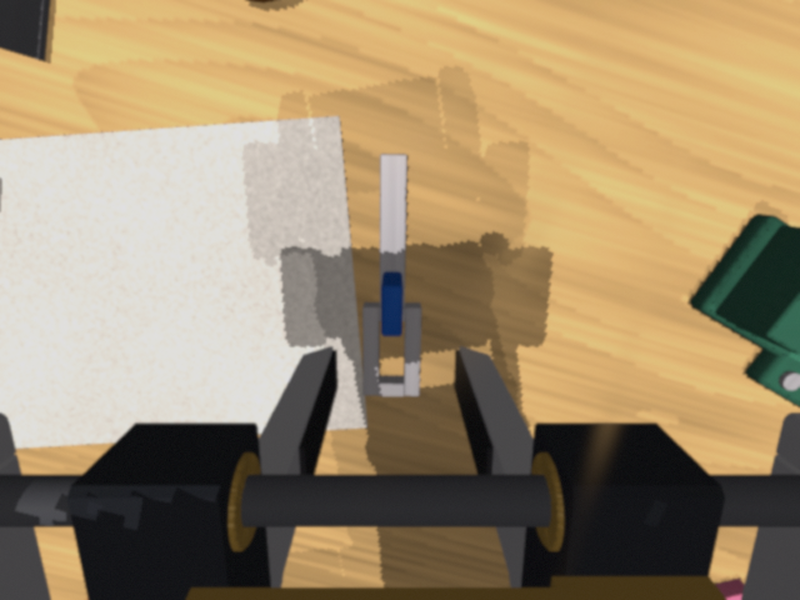

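The wrist view shows the key's arm end at (394,155), its box end at (392,397), and the blue grip top centred at about (392,308).

```bash
python3 - <<'E'
from h import *
c=cam("wrist")
a=ray(c,(394/1.25,155/1.25),.014);b=ray(c,(392.5/1.25,397/1.25),.014);d=a-b;L=np.linalg.norm(d);y=np.arctan2(d[1],d[0]);d/=L
print(a,b,L,y,"grip",a-.085*d,b+.071*d,ray(c,(392/1.25,309/1.25),.054))
g=(a-.085*d+b+.071*d)/2
plan([g[0],g[1],.022],y,6,0)
E
```

```text
[0.58861161 0.29596711 0.014     ] [0.43847738 0.25504998 0.014     ] 0.1556100849701599 0.2660749048202269 grip [0.50660272 0.27361666 0.014     ] [0.50697892 0.27371918 0.014     ] [0.50903577 0.27476313 0.054     ]
tilt [0.0007 0.0009 0.    ]
[[0.0, -0.0004, 0.018, 0, 0, np.float64(0.0014), 0], [0.0, -0.0004, 0.018, 0, 0, np.float64(0.0014), 0], [0.0, -0.0004, 0.018, 0, 0, np.float64(0.0014), 0], [0.0, -0.0004, 0.018, 0, 0, np.float64(0.0014), 0], [0.0, -0.0004, 0.018, 0, 0, np.float64(0.0014), 0]]
[[0.0, -0.0004, 0.018, 0, 0, np.float64(0.0014), 0]]
```

Request:
jog_arm(
  motion=[
    [0,-0.0004,0.022,0,0,0.002,0],
    [0,-0.0004,0.022,0,0,0.002,0],
    [0,-0.0004,0.022,0,0,0.002,0],
    [0,-0.0004,0.022,0,0,0.002,0],
    [0,-0.0004,0.02,0,0,0,0],
  ],
)

```text
time_s: 2.65
ee_pos: [0.5036, 0.2759, 0.0222]
eef_rot: [3.141, 0.001, 0.283]
force: [0.1, -0.5, 0.3]
grip_width: 0.047
grip_force: 0.0
```

Request:
jog_arm(
  motion=[
    [0,0,0,0,0,0,-1],
    [0,0,0,0,0,0,-1],
    [0,0,0,0,0,0,-1],
    [0,0,0,0,0,0,-1],
    [0,0,0,0,0,0,-1],
  ],
  squeeze=30,
)

```text
time_s: 3.15
ee_pos: [0.5044, 0.276, 0.0242]
eef_rot: [-3.141, -0.001, 0.282]
force: [-0.1, 0.4, -0.7]
grip_width: 0.0116
grip_force: 30.0
```

Request:
jog_arm(
  motion=[
    [0,0,0,0,0,0,-1],
    [0,0,-0.005,0,0,0,-1],
    [0,0,-0.02,0,0,0,-1],
    [0,0,-0.03,0,0,0,-1],
    [0,0,-0.03,0,0,0,-1],
  ],
)

```text
time_s: 3.65
ee_pos: [0.5037, 0.2757, 0.1093]
eef_rot: [3.141, 0.001, 0.282]
force: [-0.4, 0.1, -1.7]
grip_width: 0.0118
grip_force: 30.0
```

```bash
python3 - <<'E'
from h import *
p,R=pose(); print(p,R.as_euler("xyz"),ctrl.get_obs()["force"])
s=np.array([.5598,-.0469]);yaw=1.43
t=s+.04*np.array([np.cos(yaw),np.sin(yaw)])
print(t); plan([t[0],t[1],.125],yaw,15,-1)
E
```

```text
[0.50370286 0.27569692 0.10930063] [3.14140519e+00 1.16677050e-03 2.81794132e-01] [-0.35148013  0.05905059 -1.66355049]
[ 0.56541326 -0.00729582]
tilt [0.0002 0.0012 0.    ]
[[-0.0013, 0.0193, -0.001, 0, 0, np.float64(-0.0765), -1], [-0.0028, 0.0191, -0.001, 0, 0, np.float64(-0.0765), -1], [-0.0042, 0.0188, -0.001, 0, 0, np.float64(-0.0765), -1], [-0.0056, 0.0185, -0.001, 0, 0, np.float64(-0.0765), -1], [-0.007, 0.018, -0.001, 0, 0, np.float64(-0.0765), -1]]
[[-0.0084, 0.0174, -0.001, 0, 0, np.float64(-0.0765), -1], [-0.0097, 0.0167, -0.001, 0, 0, np.float64(-0.0765), -1], [-0.0109, 0.0159, -0.001, 0, 0, np.float64(-0.0765), -1], [-0.0121, 0.015, -0.001, 0, 0, np.float64(-0.0765), -1], [-0.0132, 0.014, -0.001, 0, 0, np.float64(-0.0765), -1]]
[[-0.0143, 0.013, -0.001, 0, 0, np.float64(-0.0765), -1], [-0.0152, 0.0119, -0.001, 0, 0, np.float64(-0.0765), -1], [-0.0161, 0.0107, -0.001, 0, 0, np.float64(-0.0765), -1], [-0.0169, 0.0094, -0.001, 0, 0, np.float64(-0.0765), -1], [-0.0175, 0.0081, -0.001, 0, 0, np.float64(-0.0765), -1]]
```

Request:
jog_arm(
  motion=[
    [-0.0013,0.0193,-0.005,0,0,-0.0765,-1],
    [-0.0028,0.0191,-0.005,0,0,-0.0765,-1],
    [-0.0042,0.0188,-0.005,0,0,-0.0765,-1],
    [-0.0056,0.0185,-0.005,0,0,-0.0765,-1],
    [-0.007,0.018,-0.005,0,0,-0.0765,-1],
  ],
)

```text
time_s: 4.15
ee_pos: [0.5246, 0.1807, 0.1338]
eef_rot: [-3.141, 0.0, 0.667]
force: [0.1, -0.3, -1.6]
grip_width: 0.0119
grip_force: 30.0
```

Request:
jog_arm(
  motion=[
    [-0.0084,0.0174,-0.003,0,0,-0.0765,-1],
    [-0.0097,0.0167,-0.003,0,0,-0.0765,-1],
    [-0.0109,0.0159,-0.003,0,0,-0.0765,-1],
    [-0.0121,0.015,-0.003,0,0,-0.0765,-1],
    [-0.0132,0.014,-0.003,0,0,-0.0765,-1],
  ],
)

```text
time_s: 4.65
ee_pos: [0.5452, 0.0866, 0.1487]
eef_rot: [-3.141, 0.0, 1.05]
force: [0.6, 0.1, -1.5]
grip_width: 0.0116
grip_force: 30.0
```

Request:
jog_arm(
  motion=[
    [-0.0143,0.013,0,0,0,-0.0765,-1],
    [-0.0152,0.0119,0,0,0,-0.0765,-1],
    [-0.0161,0.0107,0,0,0,-0.0765,-1],
    [-0.0169,0.0094,0,0,0,-0.0765,-1],
    [-0.0175,0.0081,0,0,0,-0.0765,-1],
  ],
)

```text
time_s: 5.15
ee_pos: [0.5658, -0.0078, 0.1485]
eef_rot: [-3.141, -0.0, 1.432]
force: [-0.1, -0.3, -1.3]
grip_width: 0.0123
grip_force: 30.0
```

Request:
jog_arm(
  motion=[
    [0,0,0,0,0,0,-1],
    [0,0,0,0,0,0,-1],
  ],
)

```text
time_s: 5.35
ee_pos: [0.5657, -0.0069, 0.1484]
eef_rot: [-3.141, -0.0, 1.427]
force: [0.0, -0.7, -0.7]
grip_width: 0.0119
grip_force: 30.0
```

```bash
python3 - <<'E'
from h import *
p,R=pose(); print(p,R.as_euler("xyz"))
save("wrist","w2.png",(200,0,470,400),2)
im=cv2.imread("pics/raw_w2.png"); cv2.imwrite("pics/w2.png",cv2.resize(im[60:340,180:480],None,fx=2.1,fy=2.1,interpolation=cv2.INTER_CUBIC))
E
```

```text
[ 0.56568292 -0.00686657  0.14841065] [-3.14119318e+00 -1.48595742e-04  1.42682913e+00]
```

View pics/w2.png

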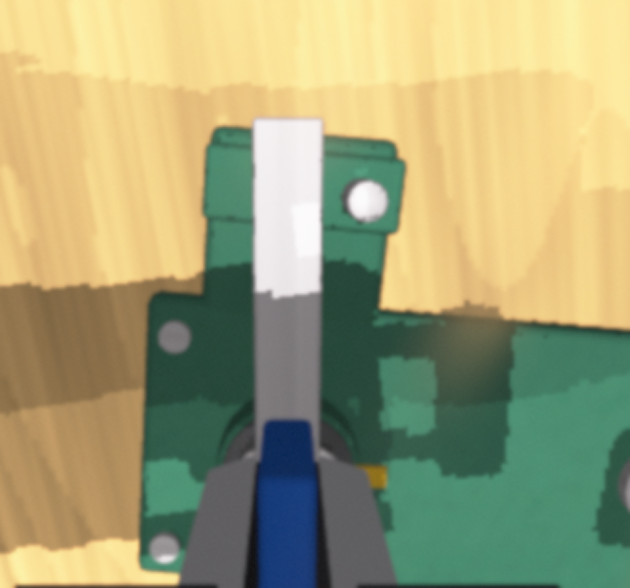

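The wrist view shows the key held straight, with its arm end at (288,120) and its edges at 253 and 322. The pin top is at (368,201) and the tab at about (376,476).

```bash
python3 - <<'E'
from h import *
c=cam("wrist"); q=lambda x,y:(180+x/2.1-.3,60+y/2.1-.3)
p,R=pose(); T=R.inv()
zt=p[2]-.0238+.014
tip=ray(c,q(288,120),zt); w=np.linalg.norm(ray(c,q(253,120),zt)-ray(c,q(322,120),zt))
mid=ray(c,q(287.5,290),zt)
print("tip in tool",T.apply(tip-p),"w",w,"mid in tool",T.apply(mid-p))
pin=ray(c,q(368,201),.092); print("pin",pin, "tab end",ray(c,q(386,476),.043),ray(c,q(376,476),.043))
E
```

```text
tip in tool [8.60373103e-02 3.65482026e-05 9.81013760e-03] w 0.015318843867173844 mid in tool [ 0.04808354 -0.00010813  0.00980571]
pin [0.59760209 0.05584985 0.092     ] tab end [ 0.59675162 -0.04848427  0.043     ] [ 0.59303034 -0.04794638  0.043     ]
```

Request:
jog_arm(
  motion=[
    [-0.015,-0.03,0,0,0,0,-1],
    [-0.015,-0.03,0,0,0,0,-1],
    [0,0,0,0,0,0,-1],
    [0,0,0,0,0,0,-1],
  ],
)

```text
time_s: 5.8
ee_pos: [0.5024, -0.0277, 0.149]
eef_rot: [3.141, -0.0, 1.429]
force: [-0.2, 0.4, -1.6]
grip_width: 0.0121
grip_force: 30.0
```

```bash
python3 - <<'E'
from h import *
p,R=pose(); c=cam("wrist"); print(p,R.as_euler("xyz"))
save("wrist","w3.png")
q=proj(c,[[.5598,-.0469,.081],[.597,.054,.092]]);print(q)
im=cv2.imread("pics/raw_w3.png"); x0=int(q[:,0].min())-90;y0=int(q[:,1].min())-50;print(x0,y0)
cv2.imwrite("pics/w3.png",cv2.resize(im[y0:y0+230,x0:x0+220],None,fx=2.6,fy=2.6,interpolation=cv2.INTER_CUBIC))
E
```

```text
[ 0.50235598 -0.02769641  0.14901766] [ 3.14052988e+00 -1.42692728e-04  1.42867913e+00]
[[404.65352246 270.88347669]
 [458.57762597 105.6658063 ]]
314 55
```

View pics/w3.png

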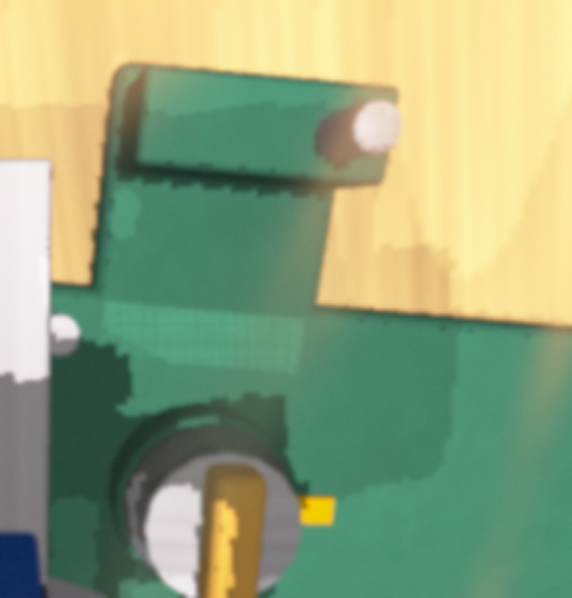

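The wrist view shows the collar with its left edge at 144, right edge at 300 and top at 455. The bar runs from (236,470) to (228,597), the pin top is at (377,126) and the tab at about (317,511).

```bash
python3 - <<'E'
from h import *
from scipy.optimize import least_squares
c=cam("wrist"); q=lambda x,y:(314+x/2.6-.3,55+y/2.6-.3)
pin=ray(c,q(377,126),.092)
pts=np.array([ray(c,q(*u),.064)[:2] for u in [(144,533),(300,533),(222,455),(168,473),(277,474)]])
f=least_squares(lambda s:np.linalg.norm(pts-s[:2],axis=1)-s[2],[.56,-.047,.022]); s=f.x;print("collar",s,f.fun.round(4))
print("pin",pin,"screw-pin",np.linalg.norm(pin[:2]-s[:2]),np.degrees(np.arctan2(*(pin[:2]-s[:2])[::-1])))
R_=[ray(c,q(*u),.080)[:2] for u in [(265,480),(257,597)]];d=R_[0]-R_[1];print("bar right edge ang",np.degrees(np.arctan2(d[1],d[0])))
for y in (82,84,80):
  a=np.radians(y);e=np.array([np.cos(a),np.sin(a)]);n=np.array([e[1],-e[0]])
  print(y,"bar right edge lateral offset",[(r-s[:2])@n for r in R_],"front",(ray(c,q(235,465),.080)[:2]-s[:2])@e)
tab=ray(c,q(335,511),.043)[:2]-s[:2];print("tab",np.linalg.norm(tab),np.degrees(np.arctan2(tab[1],tab[0])))
for y in (80,82,84):
  a=np.radians(y);e=np.array([np.cos(a),np.sin(a)]);n=np.array([-e[1],e[0]]);C=lambda x,yy:np.r_[s[:2]+e*x+n*yy,.081]
  print(y,(proj(c,[C(.02,.007),C(.02,-.007),C(-.01,.007),C(-.01,-.007)])-[314,55])*2.6)
E
```

```text
collar [ 0.56000715 -0.04339576  0.02164618] [-0.0004  0.0002 -0.0004  0.0007 -0.0002]
pin [0.59749346 0.05543349 0.092     ] screw-pin 0.10569977693574867 69.22807419016604
bar right edge ang 81.92945286376928
82 bar right edge lateral offset [np.float64(0.00695468163532319), np.float64(0.006915259614834292)] front 0.022509366491899732
84 bar right edge lateral offset [np.float64(0.0075970500877552815), np.float64(0.006440271635248892)] front 0.02252874368384804
80 bar right edge lateral offset [np.float64(0.006303839974605037), np.float64(0.007381822415793099)] front 0.022462565104183145
tab 0.038177018741810044 -9.483953999192323
80 [[213.55046403 473.91881142]
 [268.40748162 475.61422127]
 [203.67696977 584.45853228]
 [256.89002171 586.05457091]]
82 [[210.74462241 474.80887612]
 [265.74821571 474.64800445]
 [204.94391563 585.34991877]
 [258.2933222  585.19957971]]
84 [[207.96885154 475.7909322 ]
 [263.0478602  473.77400184]
 [206.24501848 586.19724731]
 [259.66774205 584.30070144]]
```

Request:
jog_arm(
  motion=[
    [0.016,0.0296,0,0,0,0,-1],
    [0.016,0.0296,0,0,0,0,-1],
    [0,0,0.02,0,0,0,-1],
    [0,0,0.018,0,0,0,-1],
    [0,0,0,0,0,0,-1],
  ],
)

```text
time_s: 6.35
ee_pos: [0.5648, -0.0041, 0.1079]
eef_rot: [-3.137, 0.0, 1.43]
force: [0.2, 0.1, -2.3]
grip_width: 0.0118
grip_force: 30.0
```

Request:
jog_arm(
  motion=[
    [0,0,0,0,0,0,-1],
    [0,0,0,0,0,0,-1],
  ],
)

```text
time_s: 6.55
ee_pos: [0.5661, -0.0048, 0.1116]
eef_rot: [3.14, -0.0, 1.429]
force: [-0.1, -0.8, -1.1]
grip_width: 0.0117
grip_force: 30.0
```

Request:
jog_arm(
  motion=[
    [0,0,0.004,0,0,0,-1],
    [0,0,0.003,0,0,0,-1],
    [0,0,0.003,0,0,0,-1],
    [0,0,0,0,0,0,-1],
  ],
)

```text
time_s: 6.95
ee_pos: [0.5651, -0.005, 0.1]
eef_rot: [-3.141, 0.0, 1.429]
force: [-0.0, 0.0, -2.1]
grip_width: 0.0119
grip_force: 30.0
```

Request:
jog_arm(
  motion=[
    [0,0,0.002,0,0,0,-1],
    [0,0,0.002,0,0,0,-1],
    [0,0,0,0,0,0,-1],
  ],
)

```text
time_s: 7.25
ee_pos: [0.5652, -0.0049, 0.0961]
eef_rot: [-3.141, 0.0, 1.429]
force: [-0.3, -0.3, -1.9]
grip_width: 0.012
grip_force: 30.0
```

Request:
jog_arm(
  motion=[
    [0,0,0.002,0,0,0,-1],
    [0,0,0.002,0,0,0,-1],
    [0,0,0.0015,0,0,0,-1],
    [0,0,0,0,0,0,-1],
  ],
)

```text
time_s: 7.65
ee_pos: [0.5653, -0.0049, 0.0907]
eef_rot: [-3.141, 0.0, 1.429]
force: [-0.2, -0.6, -2.0]
grip_width: 0.0119
grip_force: 30.0
```

Request:
jog_arm(
  motion=[
    [0,0,0.0015,0,0,0,-1],
    [0,0,0.0015,0,0,0,-1],
    [0,0,0,0,0,0,-1],
  ],
)

```text
time_s: 7.95
ee_pos: [0.5655, -0.005, 0.0882]
eef_rot: [3.141, -0.0, 1.429]
force: [-0.3, -0.6, 0.1]
grip_width: 0.0118
grip_force: 30.0
```

Request:
jog_arm(
  motion=[
    [0,0,0.001,0,0,0,-1],
    [0,0,0,0,0,0,-1],
  ],
)

```text
time_s: 8.15
ee_pos: [0.5656, -0.005, 0.0881]
eef_rot: [3.141, -0.0, 1.429]
force: [-5.8, -0.7, 12.3]
grip_width: 0.0119
grip_force: 30.0
```

Request:
jog_arm(
  motion=[
    [0,0,0,0,0,0,-0.4],
    [0,0,0,0,0,0,-0.4],
    [0,0,0,0,0,0,-0.4],
    [0,0,-0.02,0,0,0,-0.4],
    [0,0,-0.03,0,0,0,-0.4],
  ],
)

```text
time_s: 8.65
ee_pos: [0.5645, -0.0049, 0.1359]
eef_rot: [-3.138, 0.0, 1.429]
force: [0.1, -0.4, 0.8]
grip_width: 0.028
grip_force: 0.0
```

Request:
jog_arm(
  motion=[
    [-0.02,-0.03,-0.02,0,0,0,-0.4],
    [-0.02,-0.03,0,0,0,0,-0.4],
    [0,-0.01,0,0,0,0,-0.4],
    [0,0,0,0,0,0,-0.4],
  ],
)

```text
time_s: 9.05
ee_pos: [0.4899, -0.0346, 0.1572]
eef_rot: [3.141, -0.0, 1.429]
force: [-0.2, -0.2, -0.6]
grip_width: 0.0281
grip_force: 0.0
```

```bash
python3 - <<'E'
from h import *
p,R=pose(); c=cam("wrist"); print(p,R.as_euler("xyz"))
save("wrist","w4.png")
im=cv2.imread("pics/raw_w4.png"); q=proj(c,[[.5598,-.0434,.081],[.597,.055,.092]]);print(q)
x0=max(int(q[0,0])-110,0);y0=max(int(q[1,1])-50,0);print(x0,y0)
cv2.imwrite("pics/w4.png",cv2.resize(im[y0:y0+290,x0:x0+270],None,fx=2,fy=2,interpolation=cv2.INTER_CUBIC))
E
```

```text
[ 0.48994924 -0.03462471  0.15722637] [ 3.14116520e+00 -9.89411642e-05  1.42861237e+00]
[[418.77846095 250.32779529]
 [474.10889446  89.51473109]]
308 39
```

View pics/w4.png

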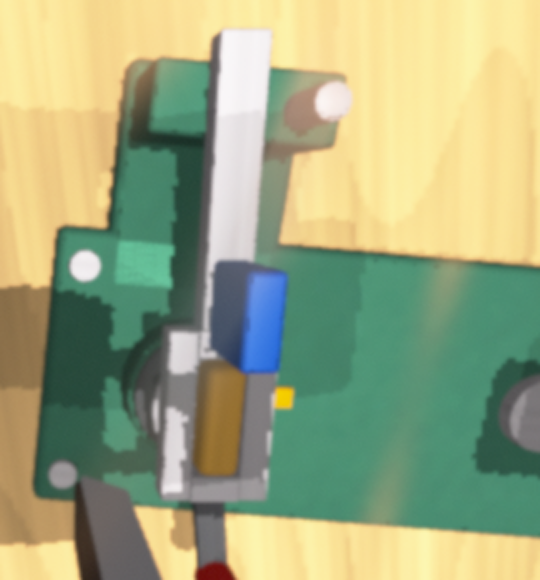

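The view shows the key seated with the bar through its slot. The arm lies on the block to the left of the pin top at (332,100), and the tab is at (285,398). Next is the handle.

```bash
sed -i 's/round(-dy,4)/round(float(-dy),4)/' h.py; python3 - <<'E'
from h import *
plan([.559,-.155,.15],1.553,5,0)
E
```

```text
tilt [ 0.0005 -0.0001 -0.    ]
[[-0.0219, 0.0169, 0.0014, 0, 0, -0.0248, 0], [-0.0224, 0.0164, 0.0014, 0, 0, -0.0248, 0], [-0.0228, 0.0158, 0.0014, 0, 0, -0.0248, 0], [-0.0231, 0.0152, 0.0014, 0, 0, -0.0248, 0], [-0.0235, 0.0147, 0.0014, 0, 0, -0.0248, 0]]
```

Request:
jog_arm(
  motion=[
    [-0.0219,0.0169,0.0014,0,0,-0.0248,0],
    [-0.0224,0.0164,0.0014,0,0,-0.0248,0],
    [-0.0228,0.0158,0.0014,0,0,-0.0248,0],
    [-0.0231,0.0152,0.0014,0,0,-0.0248,0],
    [-0.0235,0.0147,0.0014,0,0,-0.0248,0],
  ],
)

```text
time_s: 9.6
ee_pos: [0.5602, -0.1558, 0.1491]
eef_rot: [-3.141, -0.0, 1.555]
force: [-0.1, -0.5, -0.1]
grip_width: 0.0471
grip_force: 0.0
```

Request:
jog_arm(
  motion=[
    [0,0,0,0,0,0,0],
    [0,0,0,0,0,0,0],
  ],
)

```text
time_s: 9.8
ee_pos: [0.5592, -0.155, 0.1489]
eef_rot: [-3.14, -0.001, 1.553]
force: [-0.0, -0.2, -0.7]
grip_width: 0.0471
grip_force: 0.0
```

```bash
cat >> h.py <<'E'
S=np.array([.560,-.0434])
def blob(im,lo,hi):
    hsv=cv2.cvtColor(im,cv2.COLOR_BGR2HSV); m=cv2.inRange(hsv,np.array(lo),np.array(hi))
    n,l,st,ce=cv2.connectedComponentsWithStats(m); return [(st[i].tolist(),ce[i].round(1).tolist()) for i in np.argsort(-st[1:,4])[:4]+1 if st[i,4]>15]
E
python3 - <<'E'
from h import *
p,R=pose(); c=cam("wrist"); print(p,R.as_euler("xyz"))
save("wrist","w5.png"); im=cv2.imread("pics/raw_w5.png")
print("exp handle",proj(c,[.559,-.1185,.1]),"tab",proj(c,[.593,-.0485,.043]))
print("red",blob(im,(0,160,60),(6,255,255))); print("yel",blob(im,(22,180,120),(32,255,255)))
cv2.imwrite("pics/w5.png",cv2.resize(im[60:],None,fx=1.25,fy=1.25))
E
```

```text
[ 0.55918889 -0.15496592  0.14893028] [-3.14030851e+00 -5.71955628e-04  1.55281870e+00]
exp handle [[315.29613912 207.06366047]] tab [[362.80887725  91.708099  ]]
red [([303, 186, 25, 33, 644], [315.0, 202.5]), ([362, 426, 23, 9, 180], [373.2, 429.9])]
yel [([40, 279, 93, 86, 3516], [83.0, 317.2]), ([354, 89, 14, 11, 96], [362.4, 94.0]), ([135, 312, 2, 17, 17], [135.6, 320.0])]
```

View pics/w5.png

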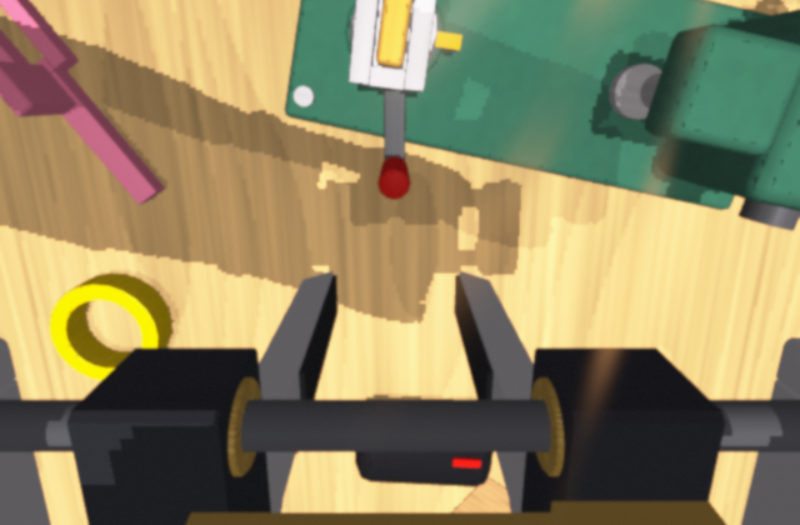

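The handle top is at (394,182), midway between the fingers, and the tab is at (448,41). Both match the prediction, so I'll straddle and grip the handle.

Request:
jog_arm(
  motion=[
    [0.0185,0,0,0,0,0,0],
    [0.018,0,0,0,0,0,0],
    [0,0,0.02,0,0,0,0],
    [0,0,0.025,0,0,0,0],
    [0,0,0.02,0,0,0,0],
  ],
)

```text
time_s: 10.35
ee_pos: [0.5592, -0.1174, 0.084]
eef_rot: [-3.141, -0.0, 1.554]
force: [0.6, 0.2, -0.9]
grip_width: 0.0471
grip_force: 0.0
```

Request:
jog_arm(
  motion=[
    [0,0,0.016,0,0,0,0],
    [0,0,0,0,0,0,0],
    [0,0,0,0,0,0,-1],
    [0,0,0,0,0,0,-1],
    [0,0,0,0,0,0,-1],
  ],
  squeeze=5,
)

```text
time_s: 10.85
ee_pos: [0.5598, -0.1186, 0.0699]
eef_rot: [3.14, 0.0, 1.553]
force: [0.6, -0.4, -0.4]
grip_width: 0.0266
grip_force: 0.0
```

```bash
cat >> h.py <<'E'
def turn(dth,n,g=-1):
    "from the pose now: follow the circle about S clockwise by dth rad, radius restored to 75 mm"
    p,R=pose(); v=p[:2]-S; th=np.arctan2(v[1],v[0]); yaw=R.as_euler("xyz")[2]
    print("th",round(float(np.degrees(th)),2),"r",np.hypot(*v).round(4),"yaw",round(float(np.degrees(yaw)),2)); rows=[]
    q=p.copy(); y=yaw
    for i in range(1,n+1):
        a=th-dth*i/n; t=np.r_[S+.075*np.array([np.cos(a),np.sin(a)]),p[2]]
        s=Ro.from_euler("xyz",[np.pi,0,y]).inv().apply(t-q); ny=yaw-dth*i/n
        rows.append([round(float(x),4) for x in s]+[0,0,round(float(y-ny),4),g]); q,y=t,ny
    [print(rows[i:i+5]) for i in range(0,n,5)]
def tab(name):
    o=ctrl.get_obs(); c=cam("wrist"); save("wrist",name); im=cv2.imread("pics/raw_"+name)
    v=np.array(o["ee_pos"])[:2]-S; tt=np.array([np.cos(np.radians(np.degrees(np.arctan2(v[1],v[0]))+90)),np.sin(np.arctan2(v[1],v[0])+np.pi/2)])
    print("t",o["time_s"],"tang F",float(np.dot(o["force"][:2],tt).round(2)),"tool th",np.degrees(np.arctan2(v[1],v[0])).round(2))
    for st,ce in blob(im,(22,180,100),(32,255,255)):
        P=ray(c,ce,.043)[:2]-S; r=np.hypot(*P)
        if .025<r<.045: print("tab",ce,st,r.round(4),np.degrees(np.arctan2(P[1],P[0])).round(2))
E
python3 - <<'E'
from h import *
tab("t0.png"); turn(.15,5)
print(ctrl.get_obs()["force"],proj(cam("wrist"),[.593,-.0485,.043]))
E
```

```text
t 10.85 tang F 0.57 tool th -90.16
tab [373.8, 150.0] [362, 141, 25, 19, 367] 0.0313 -9.98
th -90.23 r 0.0753 yaw 89.0
[[0.0003, -0.0023, -0.0, 0, 0, 0.03, -1], [0.0, -0.0022, -0.0, 0, 0, 0.03, -1], [0.0, -0.0022, -0.0, 0, 0, 0.03, -1], [0.0, -0.0022, -0.0, 0, 0, 0.03, -1], [0.0, -0.0022, -0.0, 0, 0, 0.03, -1]]
[ 1.2446213   0.52550601 -0.05504433] [[378.33028859 149.21846085]]
```

Request:
jog_arm(
  motion=[
    [0,0,0,0,0,0,-1],
    [0,0,0,0,0,0,-1],
    [0,0,0,0,0,0,-1],
  ],
)

```text
time_s: 11.2
ee_pos: [0.5595, -0.1189, 0.0693]
eef_rot: [3.141, 0.0, 1.553]
force: [-1.6, -1.5, 2.9]
grip_width: 0.0158
grip_force: 5.0
```

Request:
jog_arm(
  motion=[
    [0,-0.003,0,0,0,0.04,-1],
    [0,-0.003,0,0,0,0.04,-1],
    [0,-0.003,0,0,0,0.04,-1],
    [0,-0.003,0,0,0,0.04,-1],
    [0,0,0,0,0,0,-1],
  ],
)

```text
time_s: 11.7
ee_pos: [0.5475, -0.1178, 0.0692]
eef_rot: [3.141, 0.0, 1.393]
force: [0.0, -1.5, 2.0]
grip_width: 0.0159
grip_force: 5.0
```

```bash
python3 - <<'E'
from h import *
tab("t1.png"); turn(.2,5); print(ctrl.get_obs()["force"])
E
```

```text
t 11.7 tang F 0.25 tool th -99.55
tab [375.9, 139.6] [364, 132, 24, 17, 371] 0.0313 -10.01
th -99.51 r 0.0755 yaw 79.87
[[0.0005, -0.003, -0.0, 0, 0, 0.04, -1], [0.0, -0.003, -0.0, 0, 0, 0.04, -1], [0.0, -0.003, -0.0, 0, 0, 0.04, -1], [0.0, -0.003, -0.0, 0, 0, 0.04, -1], [0.0, -0.003, -0.0, 0, 0, 0.04, -1]]
[ 0.6826702  -0.05567088  1.98470139]
```

Request:
jog_arm(
  motion=[
    [0.0002,-0.003,0,0,0,0.04,-1],
    [0.0002,-0.003,0,0,0,0.04,-1],
    [0.0001,-0.003,0,0,0,0.04,-1],
    [0.0001,-0.003,0,0,0,0.04,-1],
    [0.0001,-0.003,0,0,0,0.04,-1],
  ],
)

```text
time_s: 12.25
ee_pos: [0.5334, -0.1136, 0.0693]
eef_rot: [3.14, 0.0, 1.193]
force: [-0.5, -2.8, 3.8]
grip_width: 0.0156
grip_force: 5.0
```

Request:
jog_arm(
  motion=[
    [0.0001,-0.003,0,0,0,0.04,-1],
    [0.0001,-0.003,0,0,0,0.04,-1],
    [0.0001,-0.003,0,0,0,0.04,-1],
    [0.0001,-0.003,0,0,0,0.04,-1],
  ],
)

```text
time_s: 12.65
ee_pos: [0.5231, -0.1084, 0.0695]
eef_rot: [3.139, -0.0, 1.033]
force: [1.5, -4.1, 2.8]
grip_width: 0.0155
grip_force: 5.0
```

```bash
python3 - <<'E'
from h import *
tab("t2.png"); turn(.2,5); print(ctrl.get_obs()["force"])
E
```

```text
t 12.65 tang F 3.34 tool th -119.62
tab [372.7, 122.7] [360, 112, 26, 22, 387] 0.0312 -13.91
th -119.88 r 0.0747 yaw 59.04
[[-0.0003, -0.003, -0.0, 0, 0, 0.04, -1], [0.0, -0.003, -0.0, 0, 0, 0.04, -1], [0.0, -0.003, -0.0, 0, 0, 0.04, -1], [0.0, -0.003, -0.0, 0, 0, 0.04, -1], [0.0, -0.003, -0.0, 0, 0, 0.04, -1]]
[ 1.28969743 -4.02704737  3.99716138]
```

Request:
jog_arm(
  motion=[
    [-0.0005,-0.003,0,0,0,0.04,-1],
    [0,-0.003,0,0,0,0.04,-1],
    [0,0,0,0,0,0,-1],
  ],
)

```text
time_s: 13.0
ee_pos: [0.5176, -0.1053, 0.0693]
eef_rot: [3.14, -0.0, 0.954]
force: [4.1, -1.6, 1.5]
grip_width: 0.0159
grip_force: 5.0
```

```bash
python3 - <<'E'
from h import *
tab("t3.png"); print(ctrl.get_obs()["force"])
a=cv2.imread("pics/raw_t1.png");b=cv2.imread("pics/raw_t3.png")
o=np.hstack([a[:330,120:520],b[:330,120:520]]);cv2.imwrite("pics/cmp.png",o)
E
```

```text
t 13.0 tang F 4.27 tool th -124.43
tab [373.9, 122.0] [360, 112, 28, 22, 386] 0.0313 -18.45
[ 2.80240681 -2.53327271  2.85933709]
```

View pics/cmp.png

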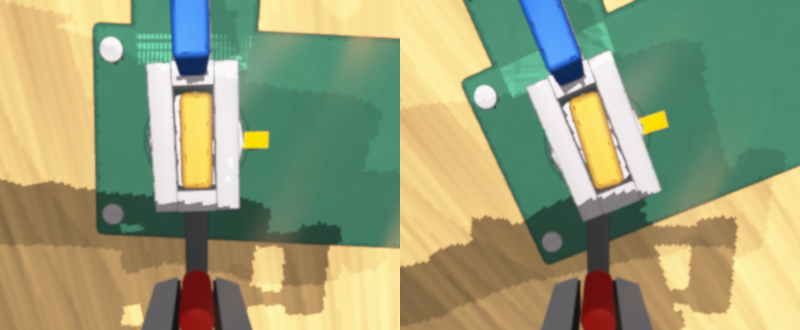

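The comparison shows the bar turning within the slot, so the slack is being taken up and the tab has moved 8.5° with the screw. The force is still 4 N, so I'll go on in small steps.

Request:
jog_arm(
  motion=[
    [0,-0.003,0,0,0,0.04,-1],
    [0,0,0,0,0,0,-1],
  ],
)

```text
time_s: 13.25
ee_pos: [0.5156, -0.1037, 0.0694]
eef_rot: [3.139, -0.001, 0.914]
force: [8.3, -3.8, 0.5]
grip_width: 0.0163
grip_force: 5.0
```

```bash
python3 - <<'E'
from h import *
tab("t4.png"); print(ctrl.get_obs()["force"])
E
```

```text
t 13.25 tang F 8.95 tool th -126.35
tab [372.0, 120.5] [358, 110, 28, 23, 397] 0.0311 -18.98
[ 7.42811389 -3.92020576 -0.30462503]
```

Request:
jog_arm(
  motion=[
    [0,-0.003,0,0,0,0.04,-1],
    [0,0,0,0,0,0,-1],
  ],
)

```text
time_s: 13.5
ee_pos: [0.5134, -0.1019, 0.0694]
eef_rot: [3.139, -0.001, 0.874]
force: [8.1, -4.1, 0.3]
grip_width: 0.0162
grip_force: 5.0
```

```bash
python3 - <<'E'
from h import *
tab("t5.png"); turn(.1,2);print(ctrl.get_obs()["force"])
E
```

```text
t 13.5 tang F 8.92 tool th -128.51
tab [371.6, 120.0] [358, 109, 28, 23, 391] 0.0312 -20.72
th -128.45 r 0.0748 yaw 50.15
[[-0.0002, -0.0037, -0.0, 0, 0, 0.05, -1], [0.0, -0.0037, -0.0, 0, 0, 0.05, -1]]
[ 7.85935081 -4.43538361  0.15831846]
```

Request:
jog_arm(
  motion=[
    [0,-0.003,0,0,0,0.04,-1],
    [0,-0.003,0,0,0,0.04,-1],
    [0,-0.003,0,0,0,0.04,-1],
    [0,-0.003,0,0,0,0.04,-1],
    [0,0,0,0,0,0,-1],
  ],
)

```text
time_s: 14.05
ee_pos: [0.5047, -0.0937, 0.0694]
eef_rot: [3.139, -0.001, 0.714]
force: [8.3, -4.5, -1.6]
grip_width: 0.0161
grip_force: 5.0
```

```bash
python3 - <<'E'
from h import *
tab("t6.png"); print(ctrl.get_obs()["force"])
E
```

```text
t 14.05 tang F 8.9 tool th -137.74
tab [372.6, 119.8] [360, 109, 26, 22, 384] 0.0315 -30.02
[ 7.73879404 -4.51244977 -0.656021  ]
```

Request:
jog_arm(
  motion=[
    [0,-0.0028,0,0,0,0.037,-1],
    [0,-0.0025,0,0,0,0.033,-1],
    [0,0,0,0,0,0,-1],
  ],
)

```text
time_s: 14.4
ee_pos: [0.5013, -0.0897, 0.0693]
eef_rot: [3.139, -0.002, 0.644]
force: [8.4, -5.5, -1.7]
grip_width: 0.0161
grip_force: 5.0
```

```bash
python3 - <<'E'
from h import *
tab("t7.png"); print(ctrl.get_obs()["force"])
E
```

```text
t 14.4 tang F 9.53 tool th -141.77
tab [372.8, 119.6] [360, 109, 26, 22, 378] 0.0315 -33.91
[ 8.1538574  -4.71783988 -1.9460567 ]
```

Request:
jog_arm(
  motion=[
    [0,0.001,0,0,0,0,-0.2],
    [0,0,0,0,0,0,-0.2],
    [0,0,0,0,0,0,-0.2],
    [0,0,0,0,0,0,-0.2],
  ],
)

```text
time_s: 14.85
ee_pos: [0.5004, -0.0899, 0.0687]
eef_rot: [-3.141, 0.001, 0.644]
force: [0.0, 0.4, -0.0]
grip_width: 0.0372
grip_force: 0.0
```

Request:
jog_arm(
  motion=[
    [0,0,-0.02,0,0,0,-0.2],
    [0,0,-0.03,0,0,0,-0.2],
    [0,0,-0.03,0,0,0,-0.2],
    [-0.03,0,-0.01,0,0,0,-0.2],
    [0,0,0,0,0,0,-0.2],
  ],
)

```text
time_s: 15.35
ee_pos: [0.4758, -0.109, 0.1605]
eef_rot: [3.14, -0.001, 0.643]
force: [0.2, 0.1, -0.5]
grip_width: 0.0376
grip_force: 0.0
```

```bash
python3 - <<'E'
from h import *
tab("t8.png"); o=ctrl.get_obs();print(o["force"],o["ee_pos"],o["grip_width"])
b=cv2.imread("pics/raw_t8.png");cv2.imwrite("pics/end.png",cv2.resize(b,None,fx=1.25,fy=1.25))
E
```

```text
t 15.35 tang F 0.04 tool th -142.07
tab [355.5, 77.3] [347, 72, 17, 12, 130] 0.0314 -33.16
[ 0.01483331  0.09833744 -0.85572238] [ 0.47631092 -0.10846789  0.15959425] 0.037573668067886846
```

View pics/end.png

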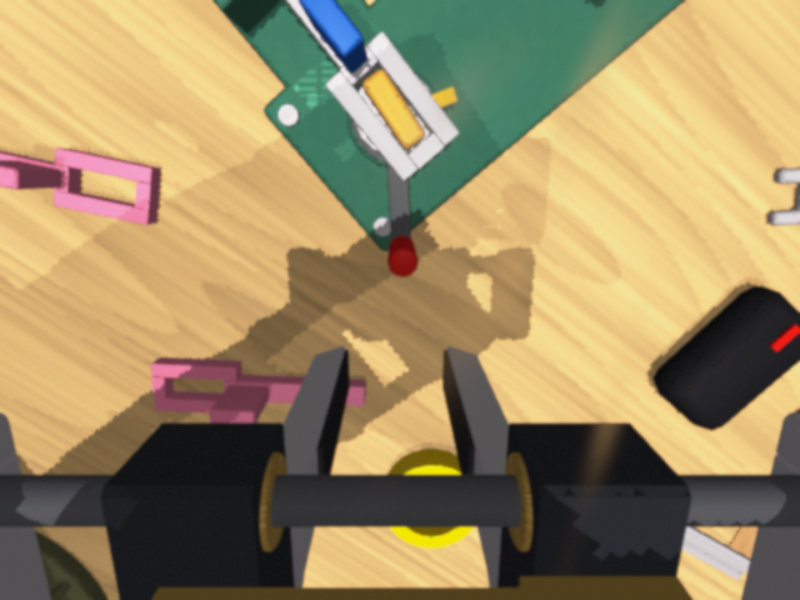

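The key is still seated at about (393,105), the handle has been let go at (403,257), and the tab at (445,97) has turned about 23°. Handing in.

```bash
python3 -c "
from station import ctrl
print(ctrl.hand_in())"
```

```text
the job is handed in; nothing more can be done
None
```

Handed in at about 15 s: the key is seated on the left of the pin, the nut bit at about 9 N at the handle, and the washer tab turned about 23° from where it was found (the first 9° was slack, with the screw turning along), with the gripper clear.

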